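Lock the storage canister

TASK

Close and lock the lemon canister: first move aside the jar that stands in the way of the collar's handle and leave it standing upright on the worktop, and tip the open lid fully shut. Then push the collar's handle clockwise (seen from above) until it stands right over the tongue on the canister's base. The jars must not be knocked over or touch the canister or its handle, and everything else, the other jar included, stays where it stands.

Things in the scene. Friction and masses are not known exactly. Their poses are not given: they have to be found in the camera images.
- canister: metal canister fixed to the worktop, a lemon inside, yawed up to 20 degrees. Origin: centre of its underside, on the vertical axis of body and collar. Body 140 mm diameter, 82 mm high. +x points to the lid's hinge, whose bracket reaches to 103 mm from the axis; -x points along the tongue, the lock mark
- lock_mark (a point): outer end of the tongue on the canister's base, 165 mm from the canister's axis, on its top. The tongue is a bar lying on the worktop, 14 mm wide, 10 mm high, running radially out from the body
- collar (a joint): turn of the lock collar (ring 158 mm diameter, 54 to 76 mm high) about the canister's vertical axis, rad: 0 = locked, handle right over the tongue; positive = handle turned counterclockwise from there, seen from above. Starts at 1.2 to 1.6, can turn from -0.45 (past the mark) to 1.75. Friction 0.35 N m, 3 N at the handle: it stays where it is left
- collar_handle (a point): on top of the collar's handle, 125 mm from the canister's axis, 100 mm above the worktop. The handle is a black upright slab pointing radially out, from 80 to 150 mm from the axis, 24 mm thick, 52 to 100 mm above the worktop, meant to be pushed on its flat side. With the collar at q it points in the canister's direction 180 degrees + q
- lid (a joint): hinge angle of the lid, rad: 0 = fully shut (flat, highest part 93 mm above the worktop), growing as it opens, at most 1.75; starts at 1.15 to 1.55, nearly upright. Stiff (0.22 N m): it stays where it is left. Pushed shut with 2 to 4 N on its outer side, which faces the canister's +x when open
- lid_edge (a point): outer end of the lid's tab (36 mm wide), 175 mm from the hinge axis. The lid is a steel disc of 134 mm diameter and 10 mm thick, centred 92 mm from the hinge axis; when open its outer face lies about 3 mm from the plane of hinge axis and this point
- lid_hinge (a point): middle of the lid's hinge axis, 92 mm along the canister's +x from its axis, 90 mm above the worktop; the hinge axis is parallel to the canister's y
- honey_jar: closed glass jar with a black cap, 63 mm diameter, 94 mm high; origin at the centre of its underside. One of the two jars stands in the path of the collar's handle, about 140 mm from the canister's axis; the other about 195 mm from it, on its left, out of the way
- sauce_jar: closed glass jar with a yellow cap, 65 mm diameter, 87 mm high; origin at the centre of its underside
- pepper_mill: wooden pepper mill, 58 mm diameter, 170 mm high, standing loose; origin at the centre of its underside; leave it alone
- tin: food tin, 58 mm diameter, 72 mm high, standing loose; origin at the centre of its underside; leave it alone
Mind the look-alikes: they are no part of the job. Leave any red look-alike of the sauce_jar alone. Leave any pink look-alike of the honey_jar alone.

How it is judged (in metres and radians):
On the way:
1. the lid is shut while the collar is still unlocked (value of joint lid below 0.06 rad and value of joint collar above 0.5 rad), for 0.2 s.
At the end, for the whole second after the job is handed in: The collar's handle stands over the tongue (joint within 0.09 rad of 0), the lid is shut (under 0.06 rad), and both jars stand upright and at rest on the worktop (tilt under 0.1 rad, underside within 8 mm of the worktop) (value of joint collar between -0.09 and 0.09 rad and value of joint lid below 0.06 rad and angle between each of honey_jar, sauce_jar's own z axis and vertical below 0.1 rad and height (world z) of honey_jar between -0.008 and 0.008 m and height (world z) of sauce_jar between -0.008 and 0.008 m and linear speed of each of honey_jar, sauce_jar below 0.02 m/s); the robot touches nothing.
It fails at once if a jar is knocked over (angle between any of honey_jar, sauce_jar's own z axis and vertical above 0.6 rad).
It fails at once if a jar is pressed by the canister, its lid or its handle with more than 2 N (contact force between canister and honey_jar above 2 N or contact force between canister and sauce_jar above 2 N).
It fails at once if both jars are moved by more than 30 mm (distance of each of honey_jar, sauce_jar from where it was at the start of the episode above 0.03 m).
It fails at once if the pepper mill or the tin is moved by more than 30 mm (distance of any of pepper_mill, tin from where it was at the start of the episode above 0.03 m).
It also fails if it takes over 64 s, if anything falls off the work surface, if the arm or the gripper's body presses on something with over 40 N, if the wrist force passes 120 N, or if a joint passes its speed limit or range.

ROBOT

A 6-joint arm with a two-finger parallel gripper is mounted at the origin on a cart in front of the work surface, level with it; the furniture and walls round the work are solid. World frame = base frame: x ahead of the robot, y to its left, z up, the work surface at z = 0. Lengths are in m, angles in degrees, forces in N, time in s.
With the tool pointing down it reaches from about 0.3 to 0.75 m from the base axis. Payload 8.5 kg.
Tool frame: the origin (TCP) lies at the very end of the fingers, on their centre line; the grasp point (between the pads) lies 19 mm behind it; z points along the fingers, y is the direction in which the jaws open and shut (so a half turn about z gives the same grasp; the last joint's range is limited). The gripper opens to 85 mm and grips with 20 to 120 N. Pads are 22 mm wide; open, the fingers measure 114 mm over their backs; the gripper's body (76 mm by 85 mm) begins 54 mm behind the grasp point. The pads swing forward as they close: fully open they stand 13 mm farther back than shut.
Start: joints at [-85.331, 21.807, 74.336, -0, 83.858, -12.336], TCP at [0.161, -0.526, 0.194] pointing down, gripper open.
Joint ranges: [-178.18, 178.18], [-50.72, 133.34], [12.68, 142.11], [-81.47, 261.47], [9.98, 163.14], [-165.26, 165.26]. Speed limits (degrees/s): [136.94, 136.94, 180, 180, 180, 180].

INTERFACE

Orientations are given as a 3x3 rotation matrix whose columns are the frame's x, y, z axes.
In Python, from rig import env, vision, close_job, spotter gives the robot as it stands. The module is installed in compiled form; this text tells all that it offers.
- The arm moves only by the tool jog_arm, never from a script. Its argument "plan" is a list that holds one entry, the list of rows, each a list of 6 numbers: the shift along the tool's x, y, z in units of 40 mm (1.0 is 40 mm), then the turn, a rotation vector about the tool's x, y, z in units of 0.15 rad (1.0 is 0.15 rad). A call has 1 to 10 rows; each row shifts and turns the commanded pose from where the row before left it, along the tool's axes as they then stand; what a row does not reach is not made up. A row lasts 1/10 s, in which the tool goes at most 50 mm and 8.59 degrees, less where a joint would pass 70% of its speed; a pose out of reach is approached as far as the arm can. A call with a number of a shift or a turn outside -1 to 1 is refused whole. A call with a gripper value outside its range is refused whole. "grip" is the opening, from -1 (shut) to 1 (fully open), set as the call begins (left out, the last holds). The fingers move at their own pace and stop on an object; "squeeze" is the grip in N (left out, the last holds). Time passes only in rows, so rows that do not move let the fingers close. It gives the time, the measured TCP pose, the force and the opening at its end, in the units of the state.
- env.observe(): the state, without advancing time (a new reading comes with each control period).
- vision.get_image(name): name is "scene" or "top" or "wrist"; returns (picture, depth): 420x560x3 uint8, red, green, blue; 420x560 float32, m along the optical axis (not along the pixel's ray), 0 where there is no reading.
- vision.camera_info(name): a dict with "fx", "fy", "cx", "cy" (pixels), "rvec" (rotation vector, rad) and "tvec" (3), from world to camera coordinates, as OpenCV has them. Camera axes: x right, y down, z forward; pixel columns grow to the right and rows downward; lengths in m; the calibration is good to about 2 mm. A picture is of the moment at which its call begins: read the wrist's pose just before it. camera_info takes no time and is no camera call; for the wrist camera it gives the pose at the moment of the call.
- close_job(): hands the job in, once; it reports no verdict.
Trained networks look in the newest picture that a camera, given by its name, has taken for a name from the list of things; names that differ only in an ending like _2 or _b are one class to them, and where a whole thing is asked for, a point or a joint stands for the part that bears it (a point fixed in the world has none). Each returns a list of dicts, best first, with "score" (0 to 1); they miss things now and then, are a little off and sometimes report something else, mostly with a low value. They report only what shows in the picture. A call takes as long as a camera call. They do not tell look-alikes from the thing itself.
- spotter.trace(camera, query): "pixels" (420x560 bool, what is visible of it) and "rect" ([left, top, right, bottom] in pixels, round what is visible of it).
The state is a dict: "time_s": time; "q": joint angles; "qvel": joint speeds; "joint_efforts": joint torques, N m; "position": TCP position; "tool_rot": TCP orientation; "ft_force": force on the tool from outside, world axes, zero at the start; "wrist_torque": the same for the moment, N m; "grip_width": finger opening in m.
Only numpy, scipy, OpenCV 4.12 (cv2) and the standard library are available. Lean on these libraries where they do the work, as an engineer would, in place of code of your own. Each camera call takes 0.05 s, during which the arm holds its last target.

## Working session

There is one attempt and no reset: what is moved stays moved. The work goes in short steps, Python scripts to look and compute and a tool call to move; the robot and the scene stay as the last step left them, time stands still between calls to the robot, and variables do not carry over. Pictures are saved under pics/ and viewed, and the job is handed in when it is done.

Besides the shell and the picture viewer there is one more tool, called after "Call:" as a command line: name --argument value ..., lists and objects as JSON in quotes. jog_arm: Moves the arm, as the interface text tells. Its arguments: {"type":"object","properties":{"plan":{"type":"array"},"grip":{"type":"number"},"squeeze":{"type":"number"}},"required":["plan"]}

```bash
mkdir -p pics; ls
cat > h.py <<'E'
import numpy as np, cv2
from rig import env, vision, close_job, spotter
def save(n,im): cv2.imwrite('pics/'+n+'.png',cv2.cvtColor(im,cv2.COLOR_RGB2BGR))
def world(ci,d):
    R=cv2.Rodrigues(np.array(ci['rvec'],float))[0];t=np.array(ci['tvec'],float).ravel()
    v,u=np.mgrid[:d.shape[0],:d.shape[1]]
    P=np.stack([(u-ci['cx'])/ci['fx']*d,(v-ci['cy'])/ci['fy']*d,d],-1)
    return (P-t)@R
def proj(ci,p):
    K=np.array([[ci['fx'],0,ci['cx']],[0,ci['fy'],ci['cy']],[0,0,1]],float)
    return cv2.projectPoints(np.array(p,float).reshape(-1,3),np.array(ci['rvec'],float),np.array(ci['tvec'],float),K,None)[0].reshape(-1,2)
E
python3 - <<'E'
from h import *
for n in ['scene','top']:
    im,d=vision.get_image(n);ci=vision.camera_info(n);save(n+'0',im);np.savez(n+'0.npz',im=im,d=d,W=world(ci,d))
    R=cv2.Rodrigues(np.array(ci['rvec'],float))[0];print(n,-R.T@np.array(ci['tvec']).ravel(),R[2],ci['fx'])
s=env.observe();print(s['position'],s['time_s'],s['tool_rot'])
E
```

```text
pics
scene [0.0442731  0.82252933 0.77667341] [ 0.4490774  -0.69693447 -0.55911701] 524.44794447141
top [ 0.48527304 -0.0567243   1.06108487] [ 0.10832809 -0.013099   -0.99402889] 408.7515547015427
[ 0.16082714 -0.52564364  0.19298618] 0.1 [[ 9.56273215e-01  2.92474830e-01 -1.13654979e-04]
 [ 2.92474736e-01 -9.56272418e-01  1.26163395e-03]
 [ 2.60311053e-04 -1.23970796e-03 -9.99999198e-01]]
```

View pics/scene0.png

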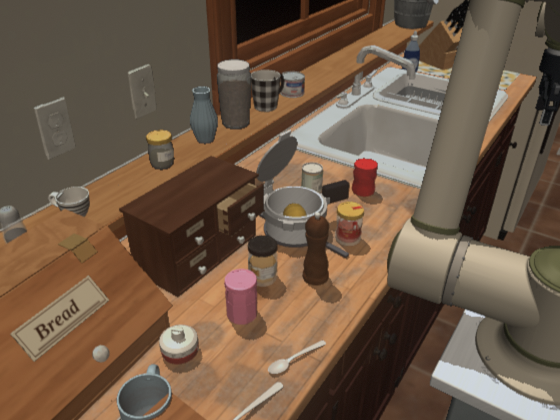

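View pics/top0.png

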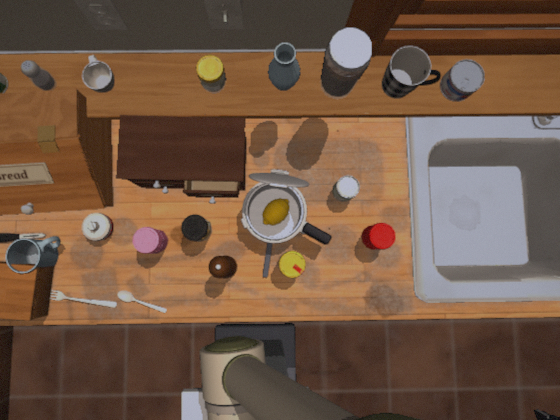

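Top view: the sauce jar (yellow cap) is at (292,265), between the handle (317,233) and the tongue (267,262). The honey jar (black cap) is at (194,228). The look-alikes are red at (378,237) and pink at (150,240). There is also a yellow-lidded jar on the shelf at (210,68), which isn't on the worktop. Next I'll crop in and measure.

Run:
```python
from h import *
T=np.load('top0.npz');S=np.load('scene0.npz')
a=cv2.resize(T['im'][160:300,170:400],None,fx=3.3,fy=3.3,interpolation=cv2.INTER_CUBIC)
save('topcrop',a)
b=cv2.resize(S['im'][120:320,210:400],None,fx=3,fy=3,interpolation=cv2.INTER_CUBIC);save('scenecrop',b)
ct=vision.camera_info('top')
for q in ['canister','collar','collar_handle','lid','honey_jar','sauce_jar','pepper_mill','tin']:
    for cam,D in (('top',T),('scene',S)):
        for r in spotter.trace(cam,q)[:3]:
            m=r['pixels'];P=D['W'][m];P=P[D['d'][m]>0]
            print(q,cam,round(r['score'],2),np.round(r['rect']),np.round(np.median(P,0),3),np.round(np.percentile(P,2,0),3),np.round(np.percentile(P,98,0),3))
print(env.observe()['time_s'])
```

```text
canister top 0.64 [238. 168. 331. 278.] [ 0.589 -0.082  0.074] [ 0.459 -0.193  0.006] [ 0.668 -0.007  0.239]
canister top 0.35 [242. 180. 330. 247.] [ 0.537 -0.14   0.078] [ 0.509 -0.202  0.003] [ 0.65  -0.002  0.104]
canister scene 0.71 [259. 126. 348. 259.] [ 0.606 -0.082  0.074] [ 0.465 -0.188  0.005] [0.674 0.001 0.234]
canister scene 0.36 [246. 235. 279. 287.] [0.537 0.13  0.071] [0.519 0.089 0.003] [0.576 0.146 0.096]
collar top 0.96 [241. 184. 335. 245.] [ 0.539 -0.144  0.078] [ 0.508 -0.207  0.003] [ 0.645 -0.002  0.104]
collar top 0.23 [239. 168. 328. 276.] [ 0.589 -0.081  0.069] [ 0.462 -0.193  0.005] [ 0.665 -0.006  0.239]
collar scene 0.58 [263. 181. 349. 232.] [ 0.537 -0.123  0.075] [ 0.509 -0.196  0.056] [0.639 0.004 0.101]
collar_handle top 0.9 [241. 183. 332. 244.] [ 0.539 -0.141  0.078] [ 0.509 -0.202  0.   ] [ 0.648 -0.002  0.104]
collar_handle scene 0.79 [265. 185. 350. 230.] [ 0.536 -0.142  0.075] [ 0.508 -0.2    0.054] [0.625 0.004 0.101]
lid top 0.7 [249. 171. 308. 189.] [ 0.638 -0.084  0.212] [ 0.617 -0.141  0.097] [ 0.673 -0.028  0.256]
honey_jar top 0.66 [184
[... 556 characters left out ...]
26  0.087] [ 0.493 -0.361  0.011] [ 0.55  -0.303  0.092]
sauce_jar scene 0.7 [351. 160. 378. 199.] [ 0.516 -0.311  0.058] [ 0.494 -0.36   0.002] [ 0.55  -0.3    0.089]
sauce_jar scene 0.66 [335. 202. 365. 244.] [ 0.452 -0.095  0.063] [ 0.429 -0.14   0.005] [ 0.487 -0.084  0.089]
pepper_mill top 0.89 [210. 256. 240. 278.] [0.456 0.041 0.151] [0.43  0.021 0.014] [0.479 0.068 0.171]
pepper_mill scene 0.71 [302. 213. 331. 288.] [0.447 0.066 0.08 ] [0.429 0.038 0.004] [0.476 0.077 0.16 ]
tin top 0.9 [333. 175. 363. 201.] [ 0.64  -0.256  0.07 ] [ 0.616 -0.285  0.015] [ 0.668 -0.232  0.075]
tin scene 0.95 [301. 164. 324. 194.] [ 0.636 -0.242  0.055] [ 0.617 -0.287  0.002] [ 0.672 -0.227  0.073]
0.9
```

View pics/topcrop.png

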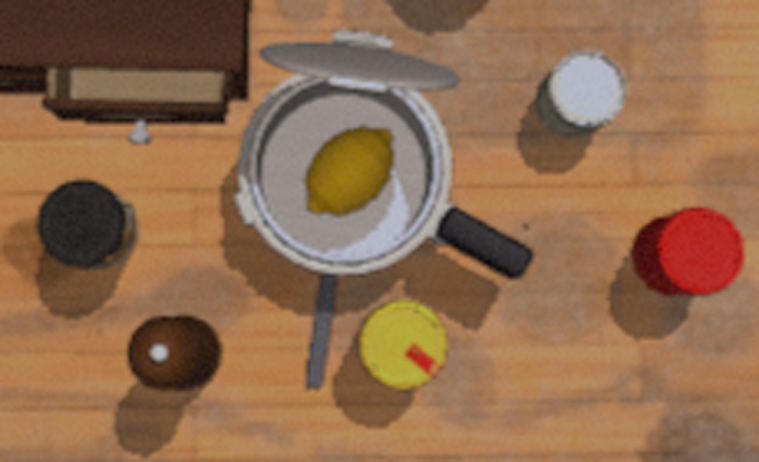

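View pics/scenecrop.png

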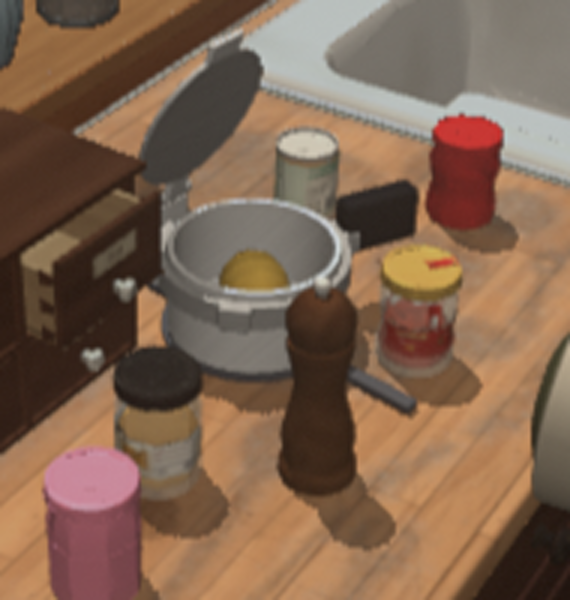

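The yellow-capped sauce jar (top view 292,265) is the one in the way. The red and pink jars are look-alikes. Next: canister axis, yaw, handle and jar geometry.

Run:
```python
from h import *
from scipy.optimize import least_squares
def circ(P,r=None):
    f=(lambda p:np.hypot(P[:,0]-p[0],P[:,1]-p[1])-(p[2] if r is None else r))
    return least_squares(f,[*P[:,:2].mean(0),.07],loss='soft_l1',f_scale=.002).x
for n in ('top','scene'):
    D=np.load(n+'0.npz');W=D['W'];d=D['d'];ok=d>0
    x,y,z=W[...,0],W[...,1],W[...,2]
    r=np.hypot(x-.565,y+.083)
    m=ok&(z>.072)&(z<.079)&(r<.085)&(r>.06)
    c=circ(W[m])
    r=np.hypot(x-c[0],y-c[1]);an=np.degrees(np.arctan2(y-c[1],x-c[0]))
    mh=ok&(z>.092)&(z<.104)&(r>.085)&(r<.155)&(an<-60)&(an>-175)
    mt=ok&(z>.006)&(z<.014)&(r>.085)&(r<.17)&(abs(((an-180+180)%360)-180)<45)
    print(n,'circ',c,m.sum())
    for nm,mm in(('handle',mh),('tongue',mt)):
        P=W[mm]
        if len(P)<5: print(nm,len(P));continue
        q=P.mean(0);print(nm,len(P),q,'ang',np.degrees(np.arctan2(q[1]-c[1],q[0]-c[0])),'rmax',np.hypot(P[:,0]-c[0],P[:,1]-c[1]).max(), 'z',np.percentile(P[:,2],[5,95]))
        u,s,v=np.linalg.svd(P[:,:2]-q[:2]);print('  dir',np.degrees(np.arctan2(v[0,1],v[0,0])))
    for nm,cc,rad,z0,z1 in (('sauce',(.458,-.115),.036,.083,.092),('honey',(.546,.107),.036,.09,.1),('tin',(.64,-.255),.034,.068,.078),('mill',(.456,.045),.04,.0,.18)):
        mm=ok&(z>z0)&(z<z1)&(np.hypot(x-cc[0],y-cc[1])<rad);P=W[mm]
        print(nm,mm.sum(),(P[:,:2].min(0)+P[:,:2].max(0))/2,P[:,:2].mean(0),np.ptp(P[:,:2],axis=0),P[:,2].max())
    # lid
    ml=ok&(z>.11)&(z<.3)&(x>.6)&(x<.72)&(y>-.16)&(y<.0)
    P=W[ml];q=P.mean(0);u,s,v=np.linalg.svd(P-q);nrm=v[2];print('lid',len(P),q,'n',nrm,s/np.sqrt(len(P)),'max',P[P[:,2].argmax()])
```

```text
top circ [ 0.5820431  -0.07860935  0.07385108] 270
handle 261 [ 0.52428141 -0.17676512  0.09972532] ang -120.47551972379672 rmax 0.14618542667730666 z [0.09294211 0.10321055]
  dir -66.17212959294115
tongue 182 [ 0.46170975 -0.05483325  0.01048123] ang 168.82316030571215 rmax 0.16590580094849994 z [0.00654962 0.0133812 ]
  dir -71.69110483178048
sauce 549 [ 0.45813781 -0.11724118] [ 0.45744009 -0.11744654] [0.06115767 0.06184364] 0.09186297962617142
honey 542 [0.54719709 0.11220414] [0.54719653 0.11198011] [0.05932141 0.05977314] 0.09907713801193045
tin 358 [ 0.64322844 -0.25929724] [ 0.64309558 -0.25968154] [0.05513284 0.05474295] 0.07665648797037017
mill 748 [0.45577028 0.04150724] [0.45727948 0.03883173] [0.07656397 0.07112009] 0.17410584538669183
lid 772 [ 0.64763553 -0.06907094  0.200143  ] n [-0.87106542  0.24172689 -0.42756654] [0.0488669  0.03036232 0.01053677] max [ 0.61481362 -0.09761694  0.25782587]
scene circ [ 0.57707787 -0.07825372  0.07231985] 249
handle 144 [ 0.52506542 -0.17861575  0.09830144] ang -117.39537117751225 rmax 0.13952481126688546 z [0.0929689  0.10178598]
  dir 57.884051828830465
tongue 179 [ 0.45449163 -0.06858432  0.00954431] ang 175.4899458766403 rmax 0.15379001237970677 z [0.00641882 0.01276489]
  dir 67.6755521672897
sauce 350 [ 0.45953821 -0.11483822] [ 0.45917404 -0.11350923] [0.06209703 0.06315534] 0.09071222802539314
honey 418 [0.54878749 0.1124189 ] [0.54815848 0.11442074] [0.06209739 0.06082916] 0.09684445052105876
tin 154 [ 0.64416616 -0.25666953] [ 0.64471807 -0.25538999] [0.05631111 0.06103529] 0.07533296680943481
mill 1623 [0.45599825 0.04780244] [0.44851804 0.06272216] [0.07925559 0.072883  ] 0.17036035625503607
lid 1203 [ 0.64436974 -0.0759283   0.18359788] n [ 0.91557415 -0.21836191  0.33770112] [0.03711878 0.03638525 0.00648316] max [ 0.62073772 -0.07083789  0.25671401]
```

```bash
cat >> h.py <<'E'
def pix2z(ci,uv,z):
    R=cv2.Rodrigues(np.array(ci['rvec'],float))[0];C=-R.T@np.array(ci['tvec'],float).ravel()
    uv=np.atleast_2d(uv);r=np.c_[(uv[:,0]-ci['cx'])/ci['fx'],(uv[:,1]-ci['cy'])/ci['fy'],np.ones(len(uv))]@R
    return C+r*((z-C[2])/r[:,2])[:,None]
def overlay(im,ci,c,yaw,q,th,f=1):
    Rz=np.array([[np.cos(yaw),-np.sin(yaw)],[np.sin(yaw),np.cos(yaw)]])
    W=lambda L:np.c_[np.array(L,float)[:,:2]@Rz.T+c[:2],np.array(L,float)[:,2]]
    a=np.linspace(0,2*np.pi,73);o=im.copy()
    def pl(L,col):
        p=proj(ci,W(L))
        cv2.polylines(o,[np.round(p*16).astype(np.int32)],False,col,1,cv2.LINE_AA,4)
    pl(np.c_[.079*np.cos(a),.079*np.sin(a),0*a+.076],(0,255,0))
    pl([[-.07,.007,.01],[-.165,.007,.01],[-.165,-.007,.01],[-.07,-.007,.01]],(0,255,255))
    A=np.pi+q;e=np.array([np.cos(A),np.sin(A)]);n=np.array([-e[1],e[0]])
    B=[(.08,.012),(.15,.012),(.15,-.012),(.08,-.012),(.08,.012)]
    for zz in(.1,):pl([[*(r*e+s*n),zz] for r,s in B],(255,0,255))
    l=.092+.067*np.cos(a);y=.067*np.sin(a)
    pl(np.c_[.092-l*np.cos(th),y,.09+l*np.sin(th)],(255,255,0))
    pl([[.092-.175*np.cos(th),-.018,.09+.175*np.sin(th)],[.092-.175*np.cos(th),.018,.09+.175*np.sin(th)]],(255,128,0))
    return o
E
cat > fit.py <<'E'
from h import *
ct=vision.camera_info('top');cs=vision.camera_info('scene')
f=lambda p:np.array([170,160])+(np.array(p)+.5)/3.3-.5
ring=[(238,165),(452,160),(345,274),(262,233),(430,234)]
print(pix2z(ct,f(ring[2:3]),.065))
tg=pix2z(ct,f([(315,387),(324,310)]),.01);print('tongue',tg,np.degrees(np.arctan2(*(tg[1]-tg[0])[1::-1])))
h=pix2z(ct,f([(444,222),(520,262)]),.1);print('handle',h,np.degrees(np.arctan2(*(h[1]-h[0])[1::-1])))
# depth plane on lid inner face, scene
S=np.load('scene0.npz');W=S['W'];g=np.zeros(S['d'].shape,bool)
E
python3 fit.py
cat > ov.py <<'E'
from h import *
import sys
cx,cy,yaw,q,th=map(float,sys.argv[1:6])
for n,(y0,y1,x0,x1) in (('top',(150,300,190,360)),('scene',(110,280,230,390))):
    im=np.load(n+'0.npz')['im'];ci=dict(vision.camera_info(n))
    k=4
    ci2=dict(ci);
    for a in('fx','fy'):ci2[a]=ci[a]*k
    ci2['cx']=(ci['cx']+.5-x0)*k-.5;ci2['cy']=(ci['cy']+.5-y0)*k-.5
    b=cv2.resize(im[y0:y1,x0:x1],None,fx=k,fy=k,interpolation=cv2.INTER_CUBIC)
    save('ov_'+n+sys.argv[6],overlay(b,ci2,[cx,cy],np.radians(yaw),q,th))
E
python3 ov.py .578 -.078 -12 1.27 1.22 a
```

```text
[[ 0.50943817 -0.07624601  0.065     ]]
tongue [[ 0.42441773 -0.05292032  0.01      ]
 [ 0.48321409 -0.06063876  0.01      ]] -7.478680801081363
handle [[ 0.54459524 -0.1467996   0.1       ]
 [ 0.51535689 -0.20030703  0.1       ]] -118.65375408900593
```

View pics/ov_topa.png

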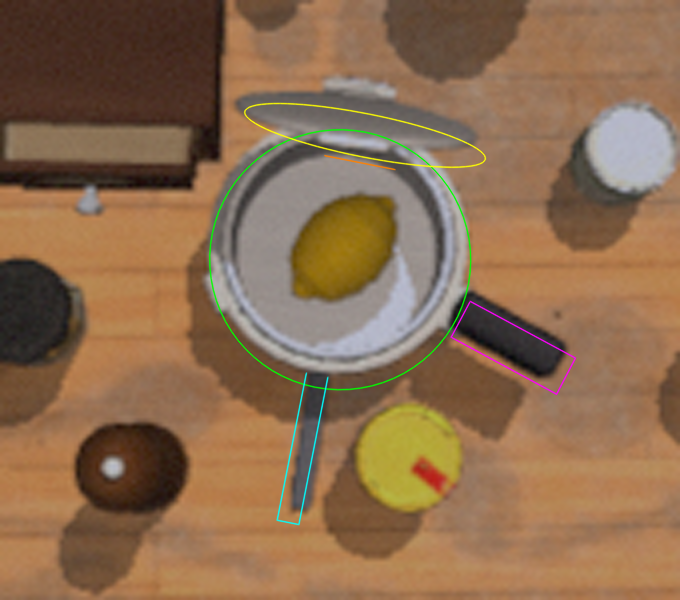

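View pics/ov_scenea.png

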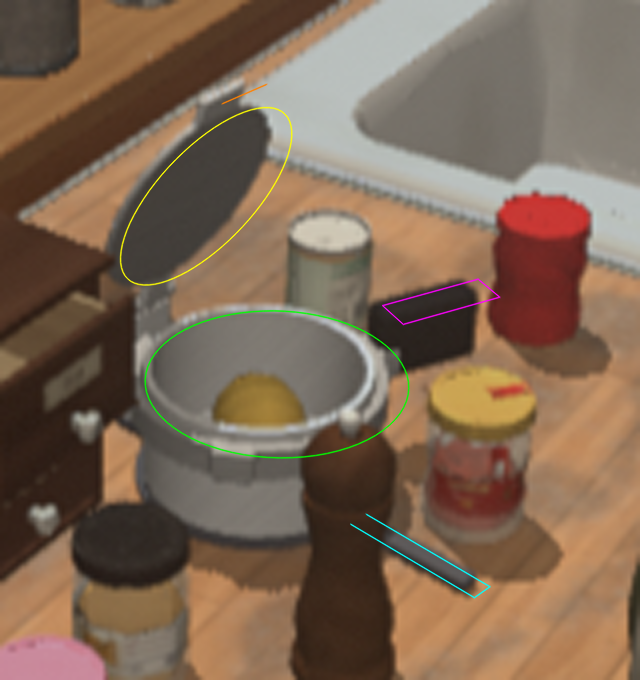

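```bash
python3 ov.py .588 -.0745 -8.5 1.21 1.32 b
```

```text
(no output)
```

View pics/ov_topb.png

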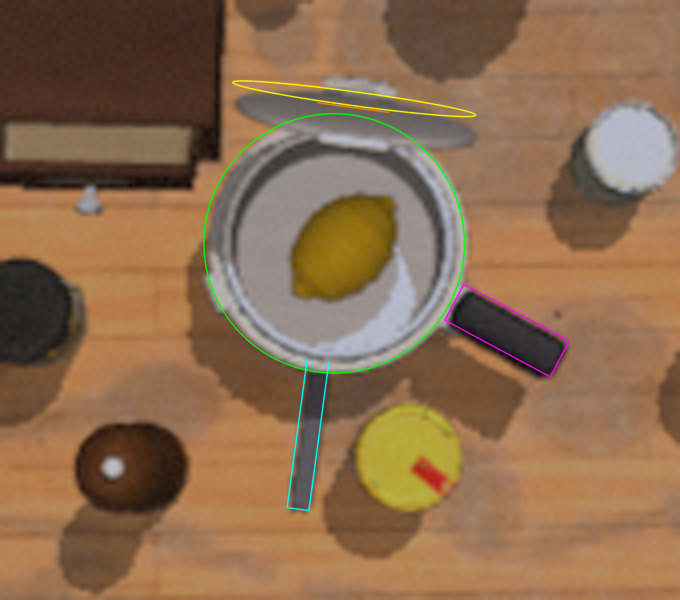

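View pics/ov_sceneb.png

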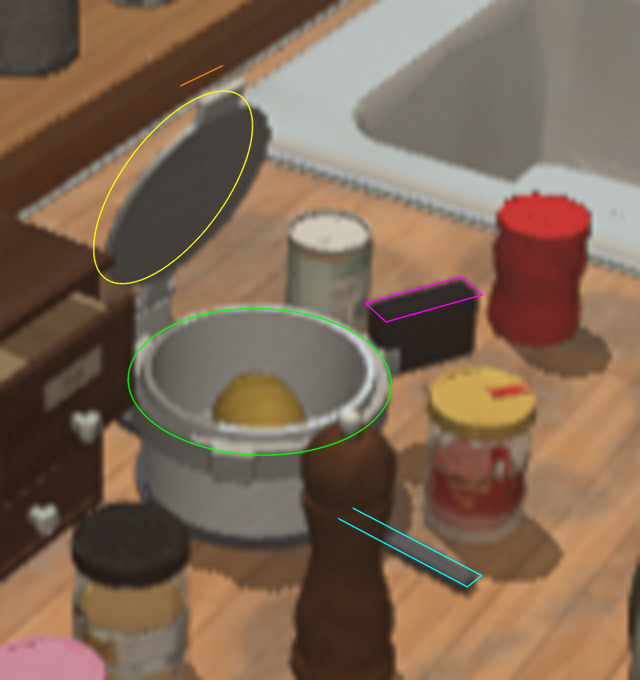

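Fit: canister axis (.586,-.076), yaw about -8.5°, collar about 1.22, lid about 1.25. Sauce jar is at (.459,-.116). The jaw axis already lies tangential to the canister, so I'll move above the jar.

```bash
cat > go.py <<'E'
from h import *
import sys
# world target x y z [yaw change deg about tool z] -> total units
s=env.observe();R=np.array(s['tool_rot']);p=np.array(s['position'])
t=np.array(list(map(float,sys.argv[1:4])))
print('t',s['time_s'],'p',p.round(4),'xang',np.degrees(np.arctan2(R[1,0],R[0,0])).round(1),'zax',R[:,2].round(3),'F',np.round(s['ft_force'],1),'w',round(s['grip_width'],4),'q',np.round(s['q'],1))
print('units total',(R.T@(t-p)/.04).round(2),'len',np.linalg.norm(t-p).round(3))
E
python3 go.py .459 -.116 .193
```

```text
t 0.9 p [ 0.1609 -0.5259  0.1935] xang 17.0 zax [ 0.  0. -1.] F [-0.   0.8 -0.1] w 0.0853 q [-85.3  21.8  74.3   0.   83.9 -12.3]
units total [ 1.013e+01 -7.620e+00  1.000e-02] len 0.507
```

Call:
jog_arm --plan '[[[0.6,-0.45,0,0,0,0],[0.8,-0.6,0,0,0,0],[0.8,-0.6,0,0,0,0],[0.8,-0.6,0,0,0,0],[0.8,-0.6,0,0,0,0],[0.8,-0.6,0,0,0,0],[0.8,-0.6,0,0,0,0],[0.8,-0.6,0,0,0,0],[0.8,-0.6,0,0,0,0],[0.8,-0.6,0,0,0,0]]]' --grip 1

```text
time_s: 1.9
position: [0.3915, -0.2095, 0.1937]
tool_rot: [[0.956, 0.292, 0.0], [0.292, -0.956, -0.0], [0.0, 0.001, -1.0]]
ft_force: [0.2, -0.2, 0.9]
grip_width: 0.0852
```

```bash
python3 go.py .459 -.116 .193
```

```text
t 1.9 p [ 0.3915 -0.2095  0.1937] xang 17.0 zax [ 0. -0. -1.] F [ 0.2 -0.2  0.9] w 0.0852 q [-43.5  11.1  89.9  -0.   79.   29.5]
units total [ 2.3  -1.74  0.02] len 0.115
```

Call:
jog_arm --plan '[[[0.77,-0.58,0,0,0,0],[0.77,-0.58,0,0,0,0],[0.76,-0.58,0,0,0,0],[0,0,0.6,0,0,0],[0,0,0.6,0,0,0],[0,0,0,0,0,0]]]'

```text
time_s: 2.5
position: [0.4571, -0.1165, 0.1433]
tool_rot: [[0.956, 0.293, -0.005], [0.293, -0.956, 0.003], [-0.004, -0.004, -1.0]]
ft_force: [-0.5, 0.0, 0.3]
grip_width: 0.0855
```

```bash
python3 - <<'E'
from h import *
im,d=vision.get_image('wrist');ci=vision.camera_info('wrist');save('w1',im)
W=world(ci,d);z=W[...,2];m=(d>0)&(z>.08)&(z<.095)&(np.hypot(W[...,0]-.459,W[...,1]+.116)<.045)
P=W[m];print(m.sum(),P.min(0),P.max(0),(P.min(0)+P.max(0))/2,P.mean(0))
E
python3 go.py .459 -.116 .035
```

```text
4284 [ 0.43064224 -0.14829893  0.0800758 ] [ 0.49429976 -0.08487735  0.091499  ] [ 0.462471   -0.11658814  0.0857874 ] [ 0.46395595 -0.11628523  0.08844772]
t 2.55 p [ 0.4579 -0.1171  0.1451] xang 17.0 zax [-0.002  0.001 -1.   ] F [0.1 0.3 0.8] w 0.0856 q [-28.7  16.8  90.8   0.   72.6  44.2]
units total [ 0.04 -0.01  2.75] len 0.11
```

View pics/w1.png

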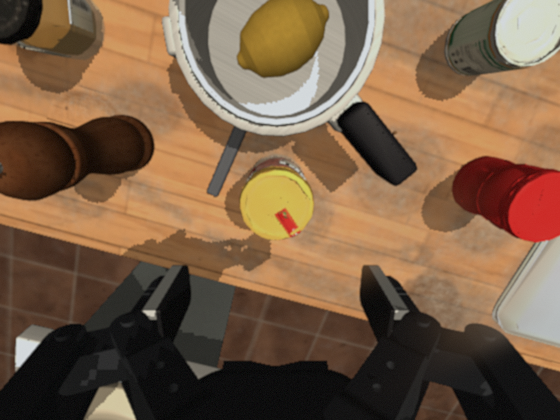

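The wrist view shows the jar's yellow cap at (277,203), centred between the open fingers, with the tongue and handle clear of them. Descending and gripping.

Call:
jog_arm --plan '[[[0.1,0,0.6,0,0,0],[0,0,0.6,0,0,0],[0,0,0.6,0,0,0],[0,0,0.6,0,0,0],[0,0,0.35,0,0,0],[0,0,0,0,0,0]]]'

```text
time_s: 3.15
position: [0.4621, -0.1166, 0.0353]
tool_rot: [[0.956, 0.292, -0.001], [0.292, -0.956, 0.001], [-0.001, -0.001, -1.0]]
ft_force: [-0.2, 0.3, -0.5]
grip_width: 0.0851
```

Call:
jog_arm --plan '[[[0,0,0,0,0,0],[0,0,0,0,0,0],[0,0,0,0,0,0],[0,0,0,0,0,0],[0,0,0,0,0,0],[0,0,0,0,0,0],[0,0,0,0,0,0],[0,0,0,0,0,0]]]' --grip -1 --squeeze 30

```text
time_s: 3.95
position: [0.4631, -0.1167, 0.0372]
tool_rot: [[0.956, 0.293, 0.003], [0.293, -0.956, -0.001], [0.002, 0.002, -1.0]]
ft_force: [-0.5, 1.6, 5.6]
grip_width: 0.0622
```

```bash
python3 - <<'E'
from h import *
D=np.load('top0.npz');W=D['W'];m=(D['d']>0)&(abs(W[...,2])<.01)
for y in(-.3,-.25,-.2,-.1): 
    k=m&(abs(W[...,1]-y)<.01);print(y,W[k][:,0].min())
for n,c in(('red',(.521,-.326)),):
    k=(D['d']>0)&(W[...,2]>.05)&(np.hypot(W[...,0]-c[0],W[...,1]-c[1])<.06);P=W[k];print(n,P.min(0),P.max(0))
E
python3 go.py .43 -.235 .07
```

```text
-0.3 0.3115267279137996
-0.25 0.3119761500031513
-0.2 0.3134286980581422
-0.1 0.3121446727108784
red [ 0.49027313 -0.36442905  0.05252738] [ 0.55271784 -0.30202335  0.09311722]
t 3.95 p [ 0.4631 -0.1167  0.0372] xang 17.0 zax [ 0.003 -0.001 -1.   ] F [-0.5  1.6  5.6] w 0.0622 q [-28.4  25.4  98.9   0.   55.5  44.6]
units total [-1.66  2.59 -0.82] len 0.127
```

Call:
jog_arm --plan '[[[0,0,-0.4,0,0,0],[0,0,-0.5,0,0,0],[-0.3,0.35,0,0,0,0],[-0.4,0.45,0,0,0,0],[-0.4,0.45,0,0,0,0],[-0.4,0.45,0,0,0,0],[-0.35,0.4,0,0,0,0],[-0.28,0.33,0,0,0,0],[0,0,0,0,0,0]]]'

```text
time_s: 4.85
position: [0.4089, -0.236, 0.0724]
tool_rot: [[0.957, 0.29, 0.001], [0.29, -0.957, -0.001], [0.001, 0.002, -1.0]]
ft_force: [0.5, 0.6, -2.9]
grip_width: 0.0619
```

```bash
python3 - <<'E'
from h import *
for n in ('scene',):
    im,d=vision.get_image(n);save(n+'1',im)
E
python3 go.py .41 -.235 .037
```

```text
t 4.9 p [ 0.4091 -0.2348  0.0722] xang 16.9 zax [ 0.001 -0.001 -1.   ] F [ 0.9  0.1 -3.1] w 0.0621 q [-44.3  21.9  97.3   0.   60.8  28.8]
units total [0.02 0.01 0.88] len 0.035
```

View pics/scene1.png

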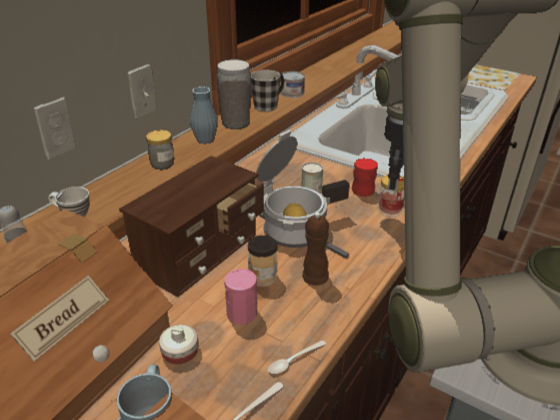

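The gripper is holding the jar at (392,195), clear of everything. Lowering, releasing and retreating upward.

Call:
jog_arm --plan '[[[0,0,0.4,0,0,0],[0,0,0.3,0,0,0],[0,0,0.15,0,0,0],[0,0,0.05,0,0,0],[0,0,0,0,0,0],[0,0,0,0,0,0]]]'

```text
time_s: 5.5
position: [0.4091, -0.2325, 0.0369]
tool_rot: [[0.956, 0.293, -0.0], [0.293, -0.956, 0.001], [0.0, -0.001, -1.0]]
ft_force: [-3.0, 6.7, 11.7]
grip_width: 0.0622
```

Call:
jog_arm --plan '[[[0,0,0,0,0,0],[0,0,0,0,0,0],[0,0,0,0,0,0],[0,0,0,0,0,0],[0,0,0,0,0,0],[0,0,0,0,0,0],[0,0,0,0,0,0]]]' --grip 1

```text
time_s: 6.2
position: [0.4092, -0.2342, 0.0355]
tool_rot: [[0.956, 0.292, -0.0], [0.292, -0.956, 0.0], [-0.0, -0.0, -1.0]]
ft_force: [0.4, -0.7, 0.2]
grip_width: 0.085
```

Call:
jog_arm --plan '[[[0,0,-0.4,0,0,0],[0,0,-0.7,0,0,0],[0,0,-0.9,0,0,0],[0,0,-1,0,0,0],[0,0,-1,0,0,0],[0,0,-1,0,0,0],[0,0,-1,0,0,0]]]'

```text
time_s: 6.9
position: [0.4088, -0.2338, 0.2773]
tool_rot: [[0.956, 0.292, 0.0], [0.292, -0.956, -0.0], [0.0, 0.0, -1.0]]
ft_force: [0.6, -0.9, -0.4]
grip_width: 0.0853
```

```bash
python3 - <<'E'
from h import *
im,d=vision.get_image('wrist');ci=vision.camera_info('wrist');save('w2',im)
W=world(ci,d);z=W[...,2];m=(d>0)&(z>.08)&(z<.095)&(np.hypot(W[...,0]-.41,W[...,1]+.235)<.05)
P=W[m];print(m.sum(),P.min(0),P.max(0),(P.min(0)+P.max(0))/2)
# obstacles behind lid
D=np.load('top0.npz');V=D['W']
k=(D['d']>0)&(V[...,0]>.69)&(V[...,0]<.85)&(V[...,1]>-.25)&(V[...,1]<.08)
for x in np.arange(.69,.85,.02):
    q=k&(abs(V[...,0]-x)<.01);print(x.round(2),V[q][:,2].max() if q.any() else None)
E
python3 go.py .69 -.09 .30
```

```text
1863 [ 0.37872572 -0.26734543  0.08256925] [ 0.44205385 -0.20366172  0.09499744] [ 0.41038978 -0.23550357  0.08878334]
0.69 0.17950322891214493
0.71 0.18013018564674751
0.73 0.18120031608068093
0.75 0.1800875057516034
0.77 0.18050394891427482
0.79 0.17989452958574087
0.81 0.15803656428117
0.83 0.3231184249631606
0.85 0.32380924648534076
t 6.95 p [ 0.4104 -0.2353  0.2836] xang 17.0 zax [ 0.008 -0.008 -1.   ] F [-0.6  0.4  5.4] w 0.0858 q [-44.2  10.5  75.6  -0.   93.2  28.8]
units total [ 7.75 -1.43 -0.38] len 0.316
```

View pics/w2.png

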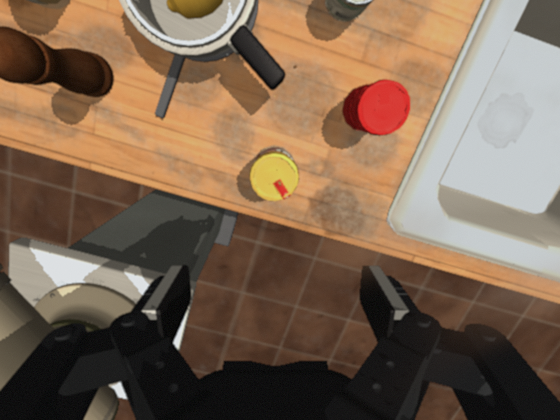

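The sauce jar stands upright at (275,177), world (.410,-.235). Next the lid: close the fingers, rise, turn to the canister's axis and go over behind the lid.

Call:
jog_arm --plan '[[[0,0,-0.5,0,0,0.99],[0,0,-0.5,0,0,0.99],[0,0,-0.4,0,0,0.99],[0,0,0,0,0,0]]]' --grip -1

```text
time_s: 7.35
position: [0.4096, -0.2346, 0.333]
tool_rot: [[0.989, -0.149, 0.003], [-0.149, -0.989, -0.002], [0.003, 0.002, -1.0]]
ft_force: [-0.8, -0.6, 0.3]
grip_width: 0.0281
```

```bash
python3 go.py .70 -.093 .335
```

```text
t 7.35 p [ 0.4096 -0.2346  0.333 ] xang -8.6 zax [ 0.003 -0.002 -1.   ] F [-0.8 -0.6  0.3] w 0.0281 q [-44.2   9.8  68.7   0.  101.3  54.4]
units total [ 6.65 -4.58 -0.04] len 0.323
```

Call:
jog_arm --plan '[[[0.5,-0.34,0,0,0,0],[0.75,-0.52,0,0,0,0],[0.75,-0.52,0,0,0,0],[0.75,-0.52,0,0,0,0],[0.75,-0.52,0,0,0,0],[0.75,-0.52,0,0,0,0],[0.75,-0.52,0,0,0,0],[0.75,-0.52,0,0,0,0],[0.6,-0.4,0,0,0,0],[0.3,-0.2,0,0,0,0]]]'

```text
time_s: 8.35
position: [0.7011, -0.091, 0.3285]
tool_rot: [[0.99, -0.142, -0.003], [-0.142, -0.99, 0.001], [-0.003, -0.001, -1.0]]
ft_force: [-0.1, -1.3, -0.1]
grip_width: -0.0002
```

```bash
python3 - <<'E'
from h import *
im,d=vision.get_image('scene');save('s2',im)
E
python3 go.py .70 -.093 .2
```

```text
t 8.4 p [ 0.7018 -0.0905  0.3278] xang -8.1 zax [-0.004  0.002 -1.   ] F [ 1.2  0.6 -0.9] w -0.0001 q [-16.9  39.5  21.7   0.  119.   81.2]
units total [-0.02  0.07  3.2 ] len 0.128
```

View pics/s2.png

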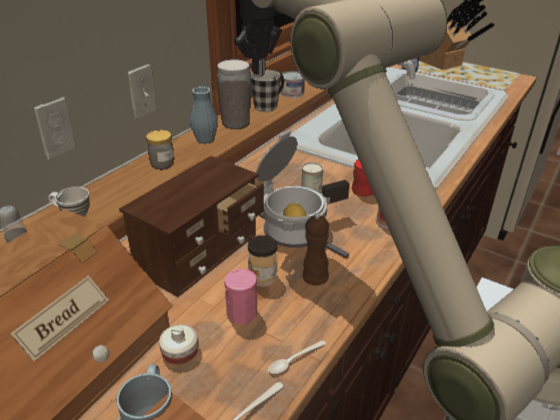

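Call:
jog_arm --plan '[[[0,0,0.6,0,0,0],[0,0,0.8,0,0,0],[0,0,0.8,0,0,0],[0,0,0.5,0,0,0],[0,0,0.2,0,0,0],[0,0,0,0,0,0]]]'

```text
time_s: 9.0
position: [0.6987, -0.0926, 0.2143]
tool_rot: [[0.989, -0.147, -0.002], [-0.147, -0.989, 0.001], [-0.002, -0.0, -1.0]]
ft_force: [0.0, -0.2, 0.0]
grip_width: 0.0001
```

```bash
python3 - <<'E'
from h import *
im,d=vision.get_image('scene');save('s3',im[60:330,170:480].repeat(2,0).repeat(2,1))
E
python3 go.py .66 -.087 .2
```

```text
t 9.05 p [ 0.6993 -0.0926  0.2159] xang -8.5 zax [ 0. -0. -1.] F [-0.3  0.1  0.9] w 0.0002 q [-17.1  38.2  41.9  -0.   99.9  81.3]
units total [-0.99  0.01  0.4 ] len 0.043
```

View pics/s3.png

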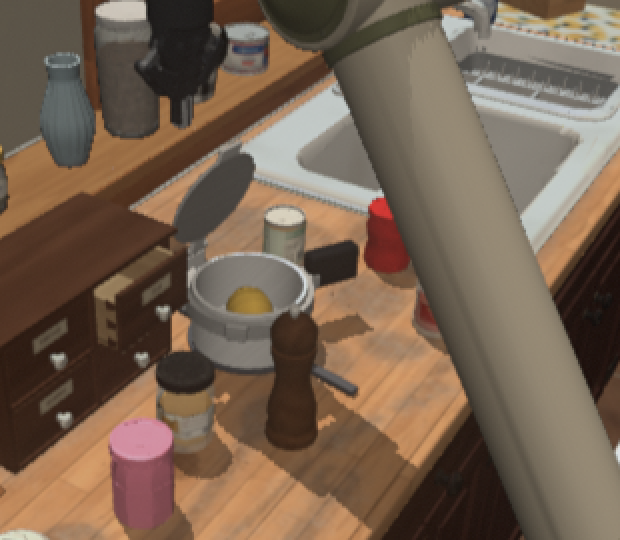

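Call:
jog_arm --plan '[[[-0.4,0,0,0,0,0],[-0.4,0,0,0,0,0],[-0.3,0,0,0,0,0],[-0.2,0,0,0,0,0],[-0.36,0,0.17,0,0,0],[-0.36,0,0.18,0,0,0],[-0.26,0,0.2,0,0,0],[-0.26,0,0.2,0,0,0],[0,0,0,0,0,0]]]'

```text
time_s: 9.95
position: [0.5983, -0.0773, 0.1859]
tool_rot: [[0.989, -0.148, -0.0], [-0.148, -0.989, 0.0], [-0.0, -0.0, -1.0]]
ft_force: [0.3, 0.4, -0.1]
grip_width: 0.0001
```

```bash
python3 - <<'E'
from h import *
im,d=vision.get_image('scene');save('s4',im[60:330,170:480].repeat(2,0).repeat(2,1))
E
python3 go.py .66 -.087 .2
```

```text
t 10.0 p [ 0.5991 -0.0775  0.1863] xang -8.5 zax [ 0.001 -0.    -1.   ] F [0.4 0.4 0. ] w 0.0 q [-18.6  27.6  66.    0.   86.4  79.9]
units total [ 1.54  0.01 -0.34] len 0.063
```

View pics/s4.png

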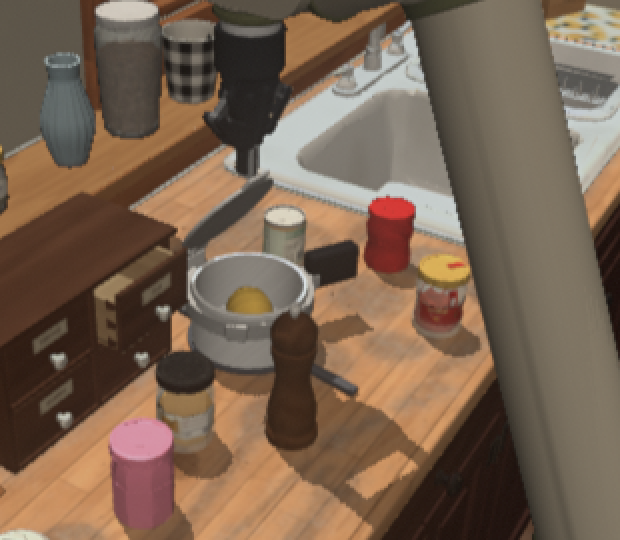

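The lid has followed to about 0.8 rad. Continuing down the arc.

Call:
jog_arm --plan '[[[-0.2,0,0.25,0,0,0],[-0.2,0,0.25,0,0,0],[-0.16,0,0.28,0,0,0],[-0.16,0,0.28,0,0,0],[-0.09,0,0.31,0,0,0],[-0.09,0,0.31,0,0,0],[-0.04,0,0.25,0,0,0],[-0.04,0,0.2,0,0,0],[0,0,0.1,0,0,0],[0,0,0,0,0,0]]]'

```text
time_s: 11.0
position: [0.5603, -0.0716, 0.096]
tool_rot: [[0.989, -0.148, -0.0], [-0.148, -0.989, 0.0], [-0.0, -0.0, -1.0]]
ft_force: [-0.5, -0.1, 0.4]
grip_width: -0.0001
```

```bash
python3 - <<'E'
from h import *
im,d=vision.get_image('scene');save('s5',im[60:330,170:480].repeat(2,0).repeat(2,1))
E
python3 go.py .66 -.087 .092
```

```text
t 11.05 p [ 0.5605 -0.0716  0.0964] xang -8.5 zax [ 0. -0. -1.] F [ 0.2  0.  -0.2] w -0.0001 q [-19.3  28.3  80.7   0.   71.   79.2]
units total [2.52 0.01 0.11] len 0.101
```

View pics/s5.png

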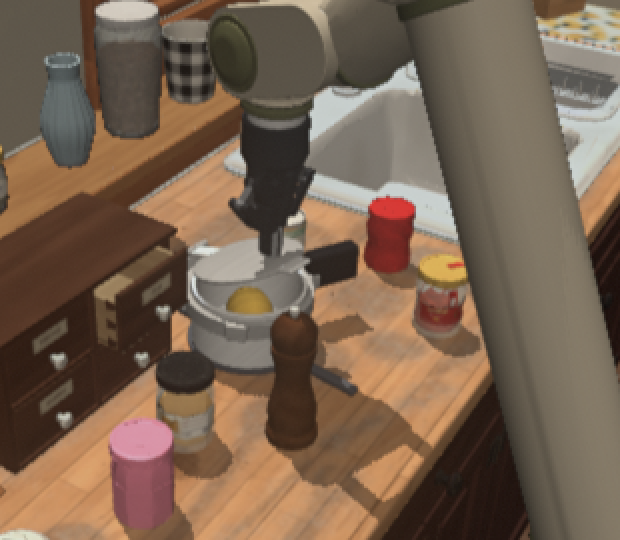

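Run:
```python
from h import *
im,d=vision.get_image('scene');ci=vision.camera_info('scene');W=world(ci,d)
save('s6',cv2.resize(im[150:270,240:370],None,fx=6,fy=5,interpolation=cv2.INTER_CUBIC))
for v in range(170,222,4): print(v,[tuple(np.round(W[v,u]*1000).astype(int)) for u in (280,290,300)])
```

```text
170 [(np.int64(777), np.int64(-299), np.int64(1)), (np.int64(754), np.int64(-319), np.int64(-1)), (np.int64(552), np.int64(-34), np.int64(201))]
174 [(np.int64(764), np.int64(-280), np.int64(1)), (np.int64(741), np.int64(-298), np.int64(0)), (np.int64(552), np.int64(-36), np.int64(190))]
178 [(np.int64(751), np.int64(-260), np.int64(2)), (np.int64(728), np.int64(-277), np.int64(1)), (np.int64(566), np.int64(-60), np.int64(164))]
182 [(np.int64(741), np.int64(-245), np.int64(0)), (np.int64(623), np.int64(-108), np.int64(109)), (np.int64(565), np.int64(-58), np.int64(154))]
186 [(np.int64(635), np.int64(-82), np.int64(107)), (np.int64(605), np.int64(-81), np.int64(118)), (np.int64(565), np.int64(-59), np.int64(143))]
190 [(np.int64(618), np.int64(-57), np.int64(114)), (np.int64(592), np.int64(-60), np.int64(122)), (np.int64(569), np.int64(-67), np.int64(127))]
194 [(np.int64(603), np.int64(-33), np.int64(121)), (np.int64(580), np.int64(-41), np.int64(126)), (np.int64(556), np.int64(-45), np.int64(132))]
198 [(np.int64(594), np.int64(-20), np.int64(120)), (np.int64(570), np.int64(-25), np.int64(127)), (np.int64(547), np.int64(-30), np.int64(132))]
202 [(np.int64(588), np.int64(-11), np.int64(117)), (np.int64(634), np.int64(-128), np.int64(36)), (np.int64(610), np.int64(-138), np.int64(39))]
206 [(np.int64(649), np.int64(-104), np.int64(31)), (np.int64(603), np.int64(-79), np.int64(62)), (np.int64(585), np.int64(-97), np.int64(59))]
210 [(np.int64(646), np.int64(-101), np.int64(21)), (np.int64(596), np.int64(-67), np.int64(60)), (np.int64(575), np.int64(-80), np.int64(61))]
214 [(np.int64(645), np.int64(-99), np.int64(10)), (np.int64(588), np.int64(-56), np.int64(57)), (np.int64(569), np.int64(-70), np.int64(57))]
218 [(np.int64(584), np.int64(-6), np.int64(76)), (np.int64(563), np.int64(-15), np.int64(80)), (np.int64(545), np.int64(-30), np.int64(78))]
```

View pics/s6.png

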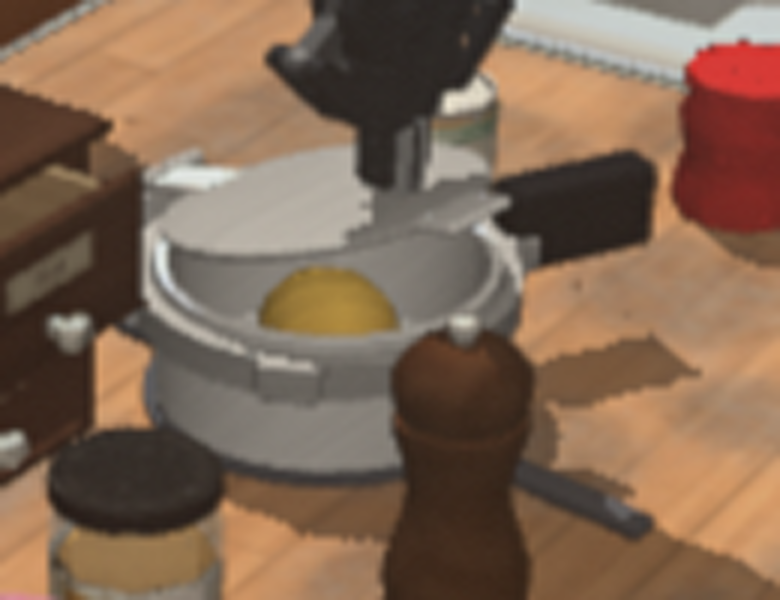

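Run:
```python
from h import *
ci=vision.camera_info('scene')
s=env.observe();p=s['position'];print(p,s['q'],s['joint_efforts'],s['ft_force'])
for dz in (0,.03,.06): print(dz,proj(ci,[p[0],p[1],p[2]+dz]))
print((np.array([360,120])/[6,5]+[240,150]),(np.array([395,190])/[6,5]+[240,150]))
im,d=vision.get_image('wrist');save('w6',im);cw=vision.camera_info('wrist');W=world(cw,d)
for v in range(20,400,25): print(v,[tuple((W[v,u]*1000).round().astype(int).tolist()) for u in (220,280,340)])
```

```text
[ 0.56051432 -0.07160568  0.09662048] [-1.92833941e+01  2.82445728e+01  8.07040107e+01  3.35459181e-03
  7.10135042e+01  7.92345338e+01] [-1.80392212e-02 -4.76767015e+01 -2.02532995e+01 -7.47586528e-04
 -7.50961073e-03 -3.96669720e-04] [ 0.27657697 -0.32919322  0.49386041]
0 [[303.84022619 200.93892435]]
0.03 [[304.26901186 190.16304874]]
0.06 [[304.70976797 179.0863425 ]]
[300. 174.] [305.83333333 188.        ]
20 [(715, -50, 1), (688, -94, 85), (701, -146, 0)]
45 [(698, -46, 1), (674, -92, 94), (683, -145, 0)]
70 [(668, -54, 77), (661, -90, 97), (664, -143, 0)]
95 [(653, -54, 99), (648, -88, 102), (643, -126, 75)]
120 [(640, -53, 108), (635, -86, 107), (630, -119, 105)]
145 [(627, -51, 112), (622, -84, 112), (617, -117, 111)]
170 [(614, -49, 116), (609, -82, 116), (604, -115, 115)]
195 [(601, -47, 120), (596, -80, 119), (591, -113, 120)]
220 [(588, -45, 124), (583, -78, 124), (578, -111, 123)]
245 [(575, -43, 128), (570, -76, 127), (565, -109, 128)]
270 [(561, -41, 131), (571, -76, 156), (551, -107, 131)]
295 [(547, -39, 134), (569, -75, 172), (440, -126, 0)]
320 [(571, -53, 186), (564, -74, 181), (568, -96, 190)]
345 [(580, -59, 209), (552, -73, 182), (558, -95, 191)]
370 [(579, -60, 217), (570, -75, 211), (575, -91, 217)]
395 [(579, -61, 224), (571, -75, 220), (576, -89, 225)]
```

View pics/w6.png

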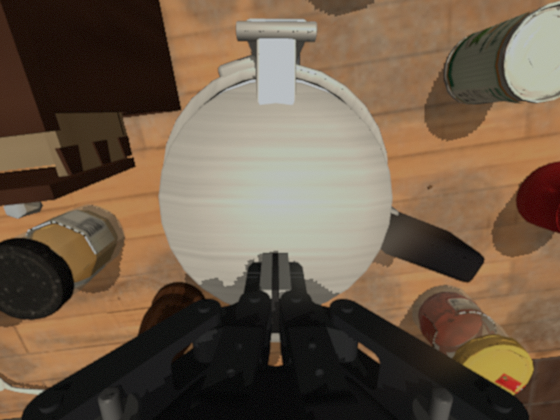

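The wrist and scene depth both put the lid at about 0.3 rad, with its surface near z=.13 under the fingers. The measured TCP is z=.096, and there is no contact force. I'll step down a little and watch the force and the lid.

Call:
jog_arm --plan '[[[0,0,0.2,0,0,0],[0,0,0.2,0,0,0],[0,0,0,0,0,0]]]'

```text
time_s: 11.45
position: [0.5595, -0.0713, 0.079]
tool_rot: [[0.989, -0.148, -0.002], [-0.148, -0.989, 0.001], [-0.002, -0.0, -1.0]]
ft_force: [0.3, -0.6, 0.1]
grip_width: -0.0
```

```bash
python3 go.py .56 -.0715 .09
python3 - <<'E'
from h import *
im,d=vision.get_image('wrist');save('w7',cv2.resize(im[170:330,190:360],None,fx=4,fy=3.7,interpolation=cv2.INTER_CUBIC));cw=vision.camera_info('wrist');W=world(cw,d)
for v in range(45,300,25): print(v,[tuple((W[v,u]*1000).round().astype(int).tolist()) for u in (220,280,340)])
E
```

```text
t 11.45 p [ 0.5595 -0.0713  0.079 ] xang -8.5 zax [-0.002  0.001 -1.   ] F [ 0.3 -0.6  0.1] w -0.0 q [-19.3  29.4  82.1   0.   68.7  79.2]
units total [ 0.01  0.   -0.28] len 0.011
45 [(693, -48, 0), (670, -91, 94), (679, -140, 1)]
70 [(665, -56, 76), (658, -89, 97), (662, -139, 0)]
95 [(651, -57, 96), (647, -87, 99), (642, -121, 81)]
120 [(639, -55, 101), (635, -85, 101), (630, -116, 100)]
145 [(627, -53, 103), (622, -84, 104), (618, -114, 103)]
170 [(615, -51, 107), (610, -82, 106), (605, -113, 105)]
195 [(602, -49, 110), (597, -80, 109), (592, -111, 109)]
220 [(589, -46, 111), (584, -78, 110), (580, -110, 112)]
245 [(575, -44, 113), (570, -76, 113), (566, -108, 114)]
270 [(562, -42, 117), (570, -76, 138), (551, -107, 115)]
295 [(546, -38, 115), (567, -75, 154), (536, -105, 116)]
```

View pics/w7.png

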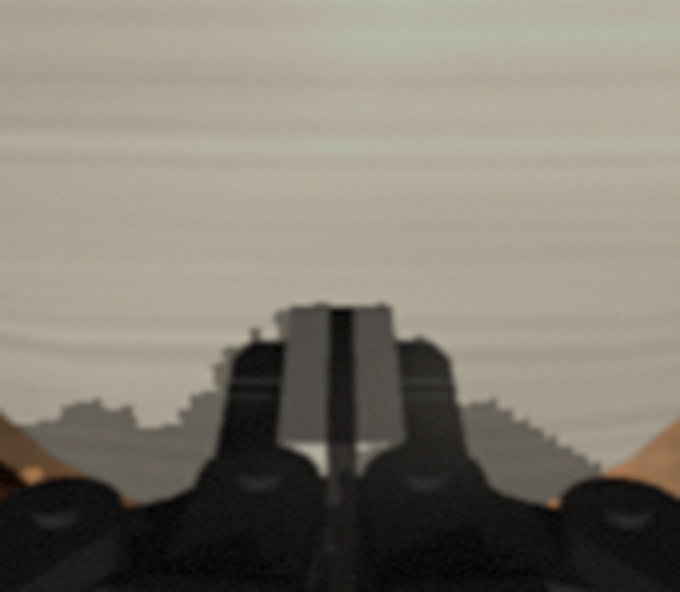

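Run:
```python
from h import *
ci=vision.camera_info('scene')
print(proj(ci,[[.6987,-.0926,.2143],[.6987,-.0926,.2443],[.5983,-.0773,.186],[.5983,-.0773,.216]]))
```

```text
[[260.33804994 137.60997609]
 [260.16947556 126.06548215]
 [292.36657636 162.30287405]
 [292.64402334 150.71906995]]
```

In free air the visible fingertips were also about 37 mm above the reported TCP (image row 122 against the projected row 138). So the reported z runs about 36 mm low, while x and y agree. The lid is still following at about 0.17 rad, so I'll continue down by roughly 20 mm.

Call:
jog_arm --plan '[[[0,0,0.2,0,0,0],[0,0,0.15,0,0,0],[0,0,0.1,0,0,0],[0,0,0,0,0,0]]]'

```text
time_s: 11.9
position: [0.5599, -0.0714, 0.0616]
tool_rot: [[0.989, -0.148, -0.001], [-0.148, -0.989, 0.0], [-0.001, -0.0, -1.0]]
ft_force: [-0.1, 0.2, 1.0]
grip_width: 0.0001
```

```bash
python3 go.py .56 -.0715 .06
python3 - <<'E'
from h import *
im,d=vision.get_image('wrist');cw=vision.camera_info('wrist');W=world(cw,d)
for v in range(70,275,25): print(v,[tuple((W[v,u]*1000).round().astype(int).tolist()) for u in (220,280,340)])
E
```

```text
t 11.9 p [ 0.5599 -0.0714  0.0616] xang -8.5 zax [-0.001  0.    -1.   ] F [-0.1  0.2  1. ] w 0.0001 q [-19.3  30.5  83.3   0.   66.3  79.2]
units total [0.   0.   0.04] len 0.002
70 [(663, -59, 76), (657, -88, 94), (654, -119, 76)]
95 [(651, -59, 91), (646, -87, 95), (642, -115, 91)]
120 [(639, -57, 93), (635, -85, 95), (631, -114, 95)]
145 [(628, -55, 96), (624, -84, 96), (619, -113, 95)]
170 [(616, -53, 97), (612, -82, 97), (607, -111, 96)]
195 [(604, -50, 97), (599, -80, 98), (595, -110, 97)]
220 [(591, -47, 98), (586, -78, 98), (581, -109, 98)]
245 [(577, -45, 98), (573, -76, 99), (567, -108, 98)]
270 [(562, -41, 98), (570, -76, 121), (552, -107, 98)]
```

Call:
jog_arm --plan '[[[0,0,0.07,0,0,0],[0,0,0.06,0,0,0],[0,0,0,0,0,0]]]'

```text
time_s: 12.25
position: [0.5601, -0.0715, 0.0569]
tool_rot: [[0.989, -0.148, -0.0], [-0.148, -0.989, 0.0], [-0.0, -0.0, -1.0]]
ft_force: [0.3, -0.5, -0.5]
grip_width: -0.0002
```

Call:
jog_arm --plan '[[[0,0,0.04,0,0,0],[0,0,0,0,0,0]]]'

```text
time_s: 12.45
position: [0.5601, -0.0715, 0.0554]
tool_rot: [[0.989, -0.148, -0.0], [-0.148, -0.989, 0.0], [-0.0, -0.0, -1.0]]
ft_force: [-0.2, 0.4, 0.4]
grip_width: -0.0003
```

Run:
```python
from h import *
im,d=vision.get_image('wrist');cw=vision.camera_info('wrist');W=world(cw,d)
P=np.concatenate([W[110:240,u] for u in range(200,350,5)]);P=P[(P[:,2]>.08)&(P[:,2]<.12)];A=np.c_[P[:,:2],np.ones(len(P))];print(np.linalg.lstsq(A,P[:,2],rcond=None)[0], P[:,2].mean())
```

```text
[-0.02068673  0.001588    0.10533244] 0.09259119135289194
```

Call:
jog_arm --plan '[[[0,0,0.04,0,0,0],[0,0,0,0,0,0]]]'

```text
time_s: 12.7
position: [0.5603, -0.0716, 0.0546]
tool_rot: [[0.989, -0.148, 0.001], [-0.148, -0.989, -0.0], [0.001, 0.0, -1.0]]
ft_force: [-1.7, -0.2, 6.4]
grip_width: -0.0002
```

Call:
jog_arm --plan '[[[0,0,0.04,0,0,0],[0,0,0,0,0,0]]]'

```text
time_s: 12.9
position: [0.5603, -0.0716, 0.0544]
tool_rot: [[0.989, -0.148, 0.002], [-0.148, -0.989, -0.001], [0.002, 0.001, -1.0]]
ft_force: [-6.1, 1.9, 17.7]
grip_width: -0.0002
```

The lid hit its hard stop: 17.7 N upward, plane slope about 0, surface at z=.093. Rising and turning the tool so its y axis lies along the handle's push normal.

Call:
jog_arm --plan '[[[0,0,-0.5,0,0,0],[0,0,-0.8,0,0,-0.95],[0,0,-0.8,0,0,-0.95],[0,0,-0.4,0,0,-0.95],[0,0,0,0,0,-0.95],[0,0,0,0,0,-0.95],[0,0,0,0,0,-0.95],[0,0,0,0,0,-0.95],[0,0,0,0,0,-0.95],[0,0,0,0,0,-0.55]]]'

```text
time_s: 13.9
position: [0.5601, -0.0715, 0.1522]
tool_rot: [[0.472, 0.881, -0.0], [0.881, -0.472, 0.0], [-0.0, -0.0, -1.0]]
ft_force: [0.1, -0.4, 0.2]
grip_width: -0.0002
```

```bash
python3 go.py .570 -.210 .155
python3 - <<'E'
from h import *
im,d=vision.get_image('wrist');save('w8',im);cw=vision.camera_info('wrist');W=world(cw,d);np.savez('w8.npz',W=W,d=d)
z=W[...,2];r=np.hypot(W[...,0]-.586,W[...,1]+.076)
m=(d>0)&(z>.094)&(z<.106)&(r>.085)&(r<.155)&(W[...,1]<-.13)
P=W[m];q=P.mean(0);u,s,v=np.linalg.svd(P[::3,:2]-q[:2]);print(m.sum(),q,np.degrees(np.arctan2(v[0,1],v[0,0])),np.degrees(np.arctan2(q[1]+.076,q[0]-.586)),P[:,2].mean())
L=(d>0)&(z>.088)&(z<.1)&(r<.06);P=W[L];print(L.sum(),np.linalg.lstsq(np.c_[P[:,:2],np.ones(len(P))],P[:,2],rcond=None)[0])
E
```

```text
t 13.9 p [ 0.5601 -0.0715  0.1522] xang 61.8 zax [-0.  0. -1.] F [ 0.1 -0.4  0.2] w -0.0002 q [-19.3  25.1  76.   -0.   78.9   8.9]
units total [-2.93  1.85 -0.07] len 0.139
68 [ 0.55228446 -0.15962684  0.0989105 ] -105.7386041694139 -111.95764364672345 0.0989105009301946
14807 [ 0.00844679 -0.00413371  0.08656288]
```

View pics/w8.png

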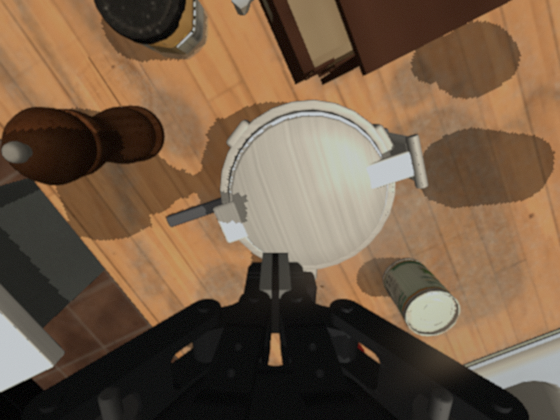

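The lid is flat at (310,185), with its tab over the tongue. Moving to the far side of the handle.

Call:
jog_arm --plan '[[[-0.5,0.3,0,0,0,0],[-0.6,0.4,0,0,0,0],[-0.7,0.45,0,0,0,0],[-0.6,0.4,0,0,0,0],[-0.53,0.3,0,0,0,0],[0,0,0,0,0,0]]]'

```text
time_s: 14.55
position: [0.5691, -0.2126, 0.1518]
tool_rot: [[0.481, 0.877, -0.0], [0.877, -0.481, -0.0], [-0.0, 0.0, -1.0]]
ft_force: [-0.4, -0.4, -0.5]
grip_width: -0.0001
```

```bash
python3 go.py .570 -.210 .0415
python3 - <<'E'
from h import *
im,d=vision.get_image('scene');save('s9',cv2.resize(im[80:280,220:440],None,fx=3,fy=3))
im,d=vision.get_image('top');save('t9',cv2.resize(im[150:300,200:400],None,fx=3,fy=3))
E
```

```text
t 14.55 p [ 0.5691 -0.2126  0.1518] xang 61.3 zax [-0. -0. -1.] F [-0.4 -0.4 -0.5] w -0.0001 q [-31.6  29.3  68.7  -0.   81.9  -2.9]
units total [ 0.07 -0.01  2.76] len 0.11
```

View pics/s9.png

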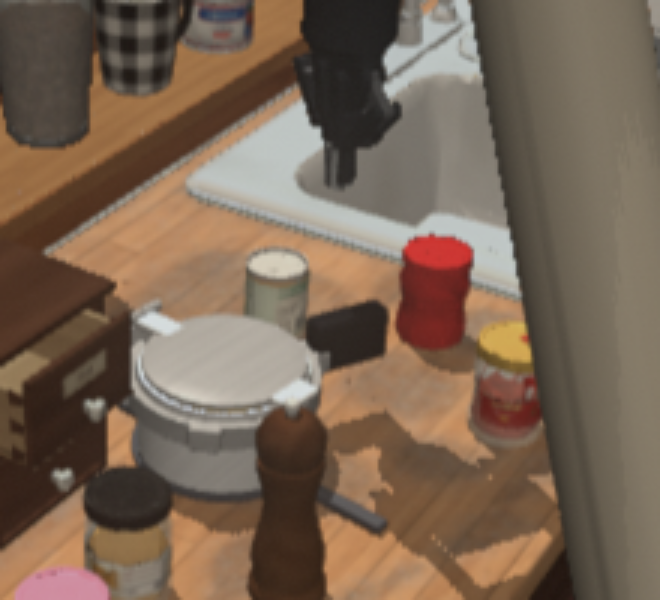

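View pics/t9.png

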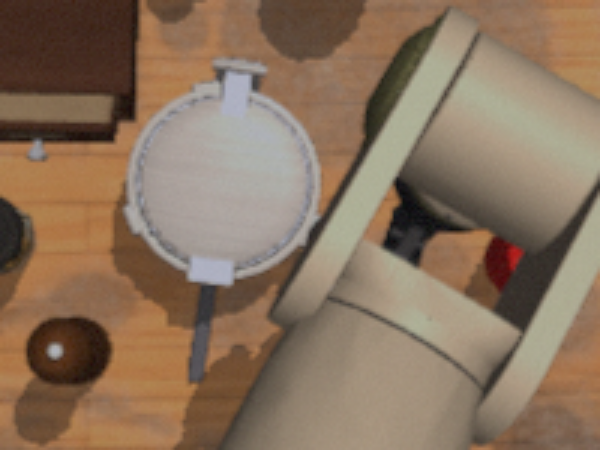

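Call:
jog_arm --plan '[[[0,0,0.5,0,0,0],[0,0,0.6,0,0,0],[0,0,0.2,0,0,0],[0,0,0,0,0,0]]]'

```text
time_s: 15.05
position: [0.569, -0.2087, 0.0996]
tool_rot: [[0.476, 0.879, -0.002], [0.879, -0.476, 0.001], [0.0, -0.002, -1.0]]
ft_force: [0.5, 0.0, 0.2]
grip_width: 0.0001
```

```bash
python3 go.py .570 -.210 .0415
python3 - <<'E'
from h import *
im,d=vision.get_image('wrist');save('w10',im)
im,d=vision.get_image('scene');save('s10',cv2.resize(im[80:280,220:440],None,fx=3,fy=3))
ci=vision.camera_info('scene')
p=np.array([.569,-.2126,0]);print((proj(ci,[p+[0,0,.138],p+[0,0,.08],p+[0,0,0]])-[220,80])*3)
E
```

```text
t 15.05 p [ 0.569  -0.2087  0.0996] xang 61.6 zax [-0.002  0.001 -1.   ] F [0.5 0.  0.2] w 0.0001 q [-31.3  31.9  73.3   0.   74.9  -2.9]
units total [-0.02  0.04  1.45] len 0.058
[[332.082312   241.30146965]
 [327.89190528 300.78040465]
 [322.43256901 378.27061712]]
```

View pics/w10.png

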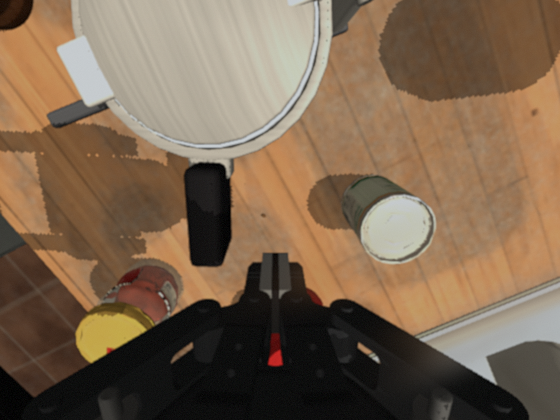

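View pics/s10.png

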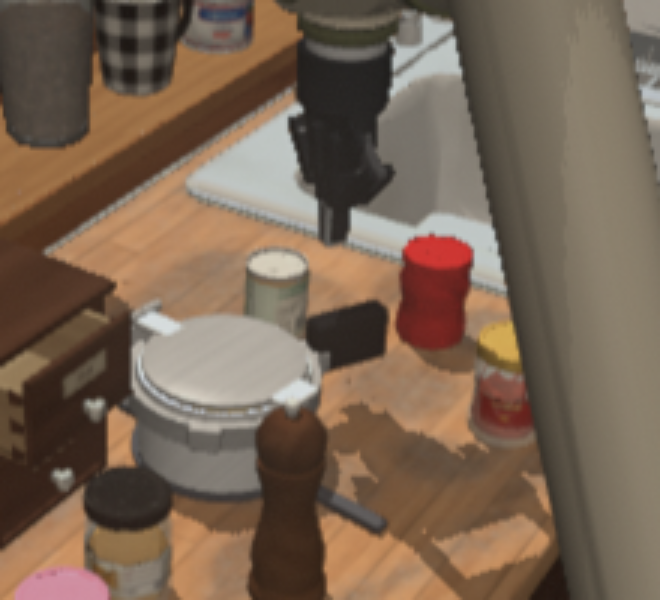

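The fingers are behind the handle, with the handle at (208,215), the tin at (398,225) and the red jar well clear in the wrist view. Descending and approaching.

Call:
jog_arm --plan '[[[0,0,0.5,0,0,0],[0,0,0.5,0,0,0],[0,0,0.4,0,0,0],[0,-0.2,0,0,0,0],[0,-0.2,0,0,0,0],[0,-0.15,0,0,0,0],[0,0,0,0,0,0]]]'

```text
time_s: 15.85
position: [0.5498, -0.1992, 0.0457]
tool_rot: [[0.477, 0.879, 0.002], [0.879, -0.477, -0.001], [-0.0, 0.002, -1.0]]
ft_force: [1.0, -0.2, 0.1]
grip_width: 0.0002
```

```bash
python3 go.py .570 -.210 .0415
python3 - <<'E'
from h import *
im,d=vision.get_image('wrist');save('w11',im)
im,d=vision.get_image('scene');save('s11',cv2.resize(im[80:280,220:440],None,fx=3,fy=3))
E
```

```text
t 15.85 p [ 0.5498 -0.1992  0.0457] xang 61.5 zax [ 0.002 -0.001 -1.   ] F [ 1.  -0.2  0.1] w 0.0002 q [-31.5  33.3  81.   -0.   65.6  -3. ]
units total [0.   0.57 0.11] len 0.023
```

View pics/w11.png

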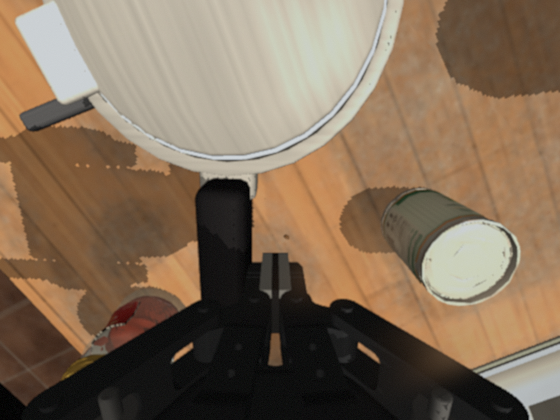

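View pics/s11.png

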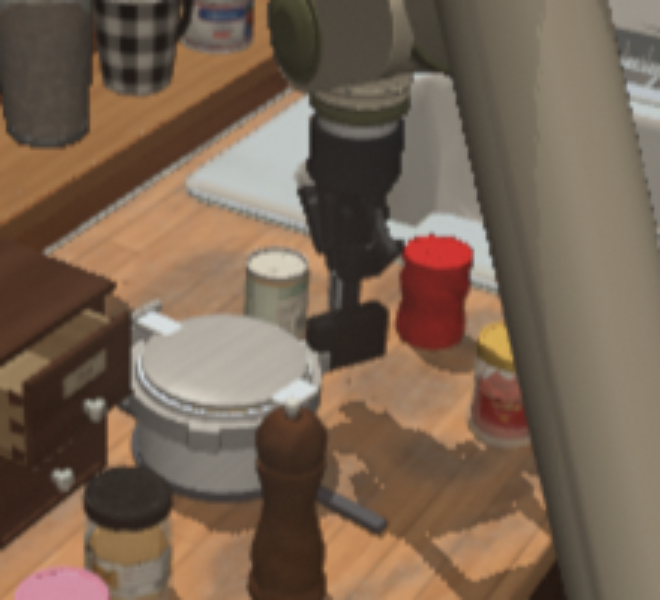

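Call:
jog_arm --plan '[[[-0.04,-0.25,0.1,0,0,0.53],[-0.04,-0.25,0,0,0,0.53],[-0.04,-0.25,0,0,0,0.53],[-0.04,-0.25,0,0,0,0.53],[-0.04,-0.25,0,0,0,0.53],[-0.04,-0.25,0,0,0,0.53],[0,0,0,0,0,0]]]'

```text
time_s: 16.65
position: [0.4982, -0.1683, 0.0408]
tool_rot: [[0.827, 0.562, 0.001], [0.562, -0.827, -0.0], [0.0, 0.001, -1.0]]
ft_force: [-0.1, 0.5, -0.0]
grip_width: -0.0003
```

```bash
python3 go.py .570 -.210 .0415
python3 - <<'E'
from h import *
im,d=vision.get_image('wrist');save('w12',im)
im,d=vision.get_image('scene');save('s12',cv2.resize(im[80:280,220:440],None,fx=3,fy=3))
s=env.observe();v=np.array(s['position'])[:2]-[.586,-.076];R=np.array(s['tool_rot']);print('rad',-v@R[:2,0],'off',v@R[:2,1])
E
```

```text
t 16.65 p [ 0.4982 -0.1683  0.0408] xang 34.2 zax [ 0.001 -0.    -1.   ] F [-0.1  0.5 -0. ] w -0.0003 q [-31.6  28.9  91.    0.   60.1  24.2]
units total [ 0.9   1.87 -0.02] len 0.083
rad 0.1245466287331434 off 0.027258178290210364
```

View pics/w12.png

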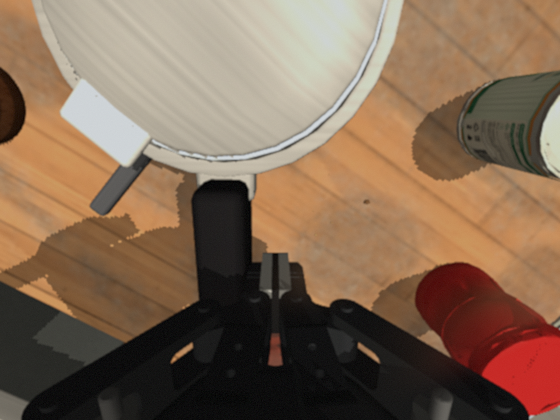

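View pics/s12.png

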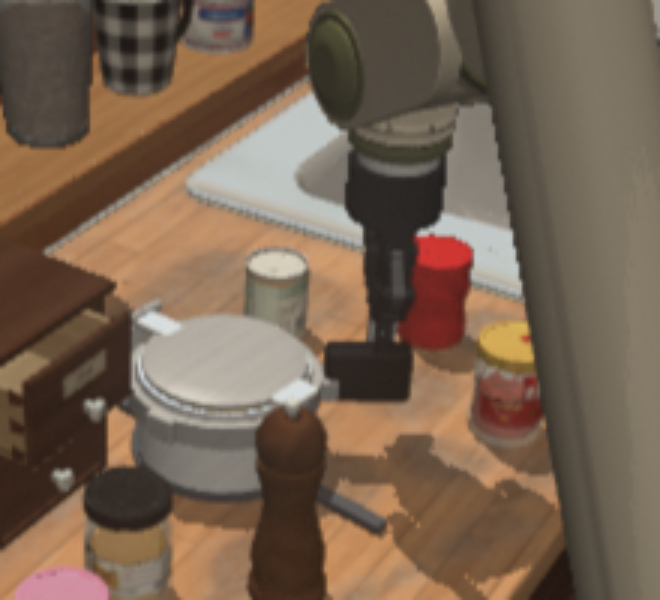

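The handle (dark slab, (225,240) in the wrist view) follows the fingers exactly. Continuing along the arc.

Call:
jog_arm --plan '[[[-0.04,-0.25,0,0,0,0.53],[-0.04,-0.25,0,0,0,0.53],[-0.04,-0.25,0,0,0,0.53],[-0.04,-0.25,0,0,0,0.53],[-0.04,-0.25,0,0,0,0.53],[-0.04,-0.25,0,0,0,0.53],[-0.04,-0.25,0,0,0,0.53],[-0.03,-0.2,0,0,0,0.4],[0,0,0,0,0,0]]]'

```text
time_s: 17.65
position: [0.4623, -0.0995, 0.0405]
tool_rot: [[1.0, -0.018, -0.0], [-0.018, -1.0, -0.0], [-0.0, 0.0, -1.0]]
ft_force: [-0.1, 0.5, 1.0]
grip_width: -0.0002
```

```bash
python3 go.py .570 -.210 .0415
cat > look.py <<'E'
from h import *
import sys
im,d=vision.get_image('wrist');save('w'+sys.argv[1],im)
im,d=vision.get_image('scene');save('s'+sys.argv[1],cv2.resize(im[80:280,220:440],None,fx=3,fy=3))
s=env.observe();v=np.array(s['position'])[:2]-[.586,-.076];R=np.array(s['tool_rot']);print('rad',-v@R[:2,0],'off',v@R[:2,1])
E
python3 look.py 13
```

```text
t 17.65 p [ 0.4623 -0.0995  0.0405] xang -1.0 zax [-0. -0. -1.] F [-0.1  0.5  1. ] w -0.0002 q [-26.5  24.8  99.3  -0.   55.9  64.5]
units total [ 2.74  2.71 -0.03] len 0.154
rad 0.12309925223410705 off 0.026083087964545462
```

View pics/w13.png

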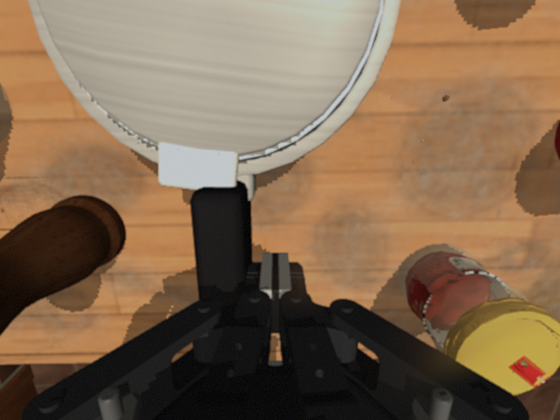

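View pics/s13.png

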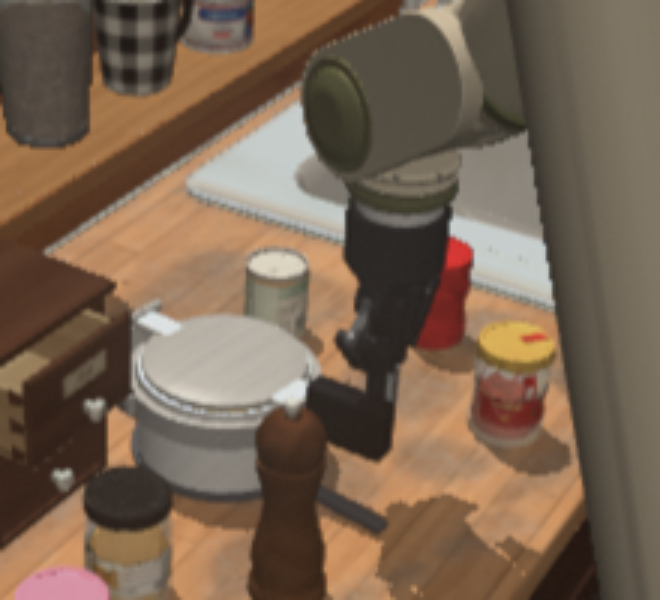

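Call:
jog_arm --plan '[[[-0.03,-0.19,0,0,0,0.4],[-0.03,-0.19,0,0,0,0.4],[0,0,0,0,0,0],[0,0.3,0,0,0,0],[0,0.6,0,0,0,0],[0,0.3,-0.5,0,0,0],[0,0,-1,0,0,0],[0,0,-1,0,0,0],[0,0,-1,0,0,0]]]'

```text
time_s: 18.65
position: [0.4534, -0.1331, 0.1819]
tool_rot: [[0.99, -0.138, -0.0], [-0.138, -0.99, 0.0], [-0.0, -0.0, -1.0]]
ft_force: [-0.4, -0.6, 0.2]
grip_width: 0.0
```

```bash
python3 go.py .4 -.25 .25;python3 look.py 14
python3 - <<'E'
from h import *
im,d=vision.get_image('top');save('t14',cv2.resize(im[150:300,200:400],None,fx=3,fy=3))
E
```

```text
t 18.65 p [ 0.4534 -0.1331  0.1819] xang -7.9 zax [-0.  0. -1.] F [-0.4 -0.6  0.2] w 0.0 q [-30.8  14.6  87.2   0.   78.2  67.2]
units total [-0.92  3.08 -1.7 ] len 0.145
rad 0.12104323614406719 off 0.07560082589707735
```

View pics/t14.png

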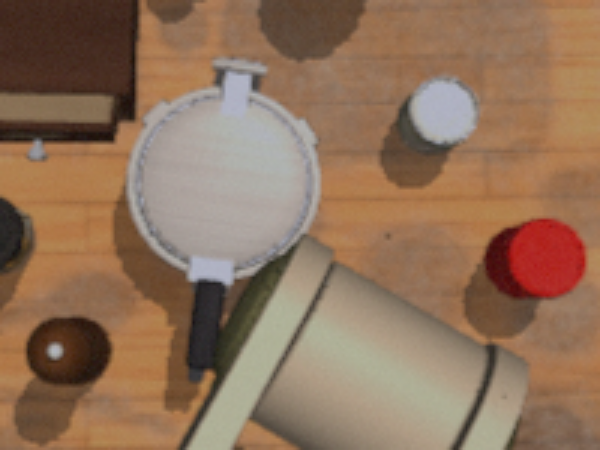

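View pics/w14.png

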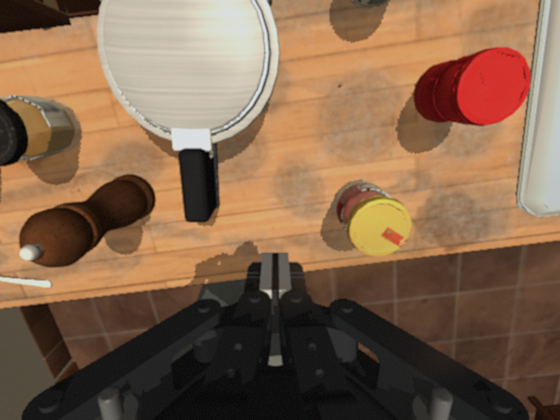

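Call:
jog_arm --plan '[[[0,0.5,-0.4,0,0,0],[0,0.9,-0.4,0,0,0],[0,0.9,-0.4,0,0,0],[0,0.9,-0.3,0,0,0],[0,0.4,0,0,0,0],[0,0,0,0,0,0]]]'

```text
time_s: 19.4
position: [0.4329, -0.2762, 0.2385]
tool_rot: [[0.99, -0.141, -0.002], [-0.141, -0.99, 0.002], [-0.002, -0.002, -1.0]]
ft_force: [0.0, 0.2, -0.2]
grip_width: 0.0003
```

```bash
python3 - <<'E'
from h import *
for n in('top','scene'):
    im,d=vision.get_image(n);ci=vision.camera_info(n);W=world(ci,d);np.savez(n+'0.npz',im=im,d=d,W=W)
    for c in ([.588,-.0745],[.585,-.077]):
        r=np.hypot(W[...,0]-c[0],W[...,1]-c[1]);z=W[...,2]
        m=(d>0)&(z>.092)&(z<.106)&(r>.1)&(r<.155)&(W[...,0]<.52)&(W[...,1]<0)&(W[...,1]>-.13)
        P=W[m];q=P[:,:2].mean(0);_,_,v=np.linalg.svd(P[:,:2]-q)
        print(n,m.sum(),'bearing',np.degrees(np.arctan2(c[1]-q[1],c[0]-q[0])),'dir',np.degrees(np.arctan(v[0,1]/v[0,0])))
    for nm,cc,z0,z1 in (('sauce',(.41,-.235),.083,.095),('honey',(.548,.1125),.09,.101)):
        mm=(d>0)&(z>z0)&(z<z1)&(np.hypot(W[...,0]-cc[0],W[...,1]-cc[1])<.045);P=W[mm]
        print(nm,mm.sum(),(P[:,:2].min(0)+P[:,:2].max(0))/2 if mm.any() else '',P[:,2].mean() if mm.any() else '')
E
python3 ov.py .588 -.0745 -8.5 0 0 z
```

```text
top 218 bearing -6.328997367901249 dir -8.170285570662623
top 208 bearing -7.654924317837819 dir -8.087918011862506
sauce 574 [ 0.40391668 -0.23378002] 0.08827046038991808
honey 549 [0.54715368 0.11220895] 0.09475375210095452
scene 175 bearing -9.023962693127286 dir -5.365687658190165
scene 169 bearing -10.399305851862856 dir -4.49214372130899
sauce 311 [ 0.40610065 -0.23096592] 0.08671090393316928
honey 453 [0.54888681 0.11629193] 0.09355299665472296
```

View pics/ov_topz.png

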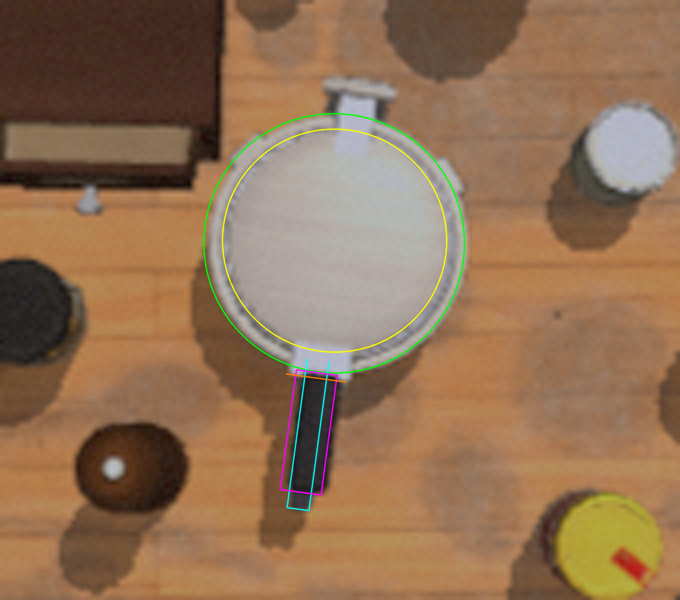

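View pics/ov_scenez.png

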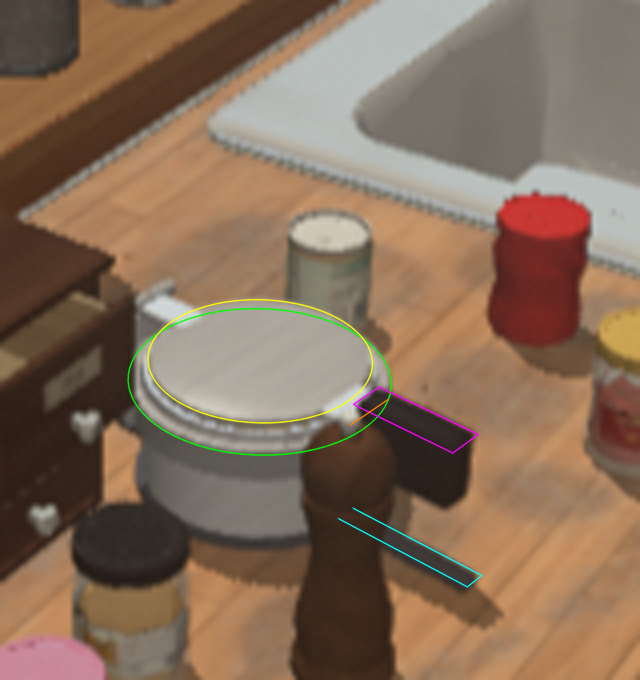

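Top view: the handle lies over the tongue, about +0.02 rad by overlay and by the line from hinge through tab to handle. The tolerance is 0.09. The lid is flat, both jars are upright and the arm is clear, so I'm handing in.

```bash
python3 -c "
from h import *
s=env.observe();print(s['time_s'],s['ft_force']);print(close_job())"
```

```text
19.5 [ 0.96662078  0.12446911 -0.16257043]
the job is handed in; nothing more can be done
None
```

The canister is shut and the collar's handle stands over the tongue. I handed the job in at 19.5 s; `close_job()` reports no verdict.

**What I did**
- **Jar:** the sauce jar stood in the handle's path. I lifted it and set it down at about (0.405, -0.233), well clear of the canister.
- **Lid:** I pushed it shut with closed fingers while the collar was still at about 1.2 rad.
- **Handle:** I pushed it clockwise along an arc until it was over the tongue, then backed the arm away.

**Last checks**
- **Lid:** flat at z ≈ 0.093 m. It had met a hard stop, with 17.7 N when I pressed a little further.
- **Collar:** about +0.02 rad in the top view, against the allowed 0.09. The scene camera's bearing differs by about 2–3°, within its calibration offset.
- **Jars:** the sauce jar stands upright, and the honey jar is within about 4 mm of where it started, which is within measurement scatter.
- **Mill and tin:** neither had visibly moved, judged by eye only.
- **Arm:** clear of everything, with about 1 N on the wrist.

**Disagreement found:** the reported TCP height was about 37 mm lower than the fingertips seen in the images. The lid's hard stop confirmed this, and I corrected for it from partway through closing the lid. The earlier jar grasp was therefore higher on the jar than I intended, but it held. The wrist force also read close to zero while I was pushing the lid and the handle, so I followed those by camera.

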